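# Unbolt a dust case and hold its lid open

### The job

The watchmaker wants to reach the movement in the small sloping dust case. Draw the red-knobbed bolt on the lid back out of its keeper, away from the robot as far as it goes, while the lid stays shut; then lift the lid by the black bar at its front until it has opened 45 degrees, level with the red rod at its side, and finish while still holding it there with the gripper, because it falls shut by itself. Leave the watch, the jar and the cup alone.

Things in the scene. Friction and masses are not known exactly. Their poses are not given: they have to be found in the camera images.
- riser: plywood bench riser fixed to the bench, 195 (x) x 95 mm, at a height that differs each time: its top is 55 mm above its origin, 55 to 100 mm over the bench. Origin on its centre line; z up. The case stands on it. A lamp shade hangs beside it: its near side runs parallel to the riser's x, 75 mm from its centre line on the -y side, from 150 to 310 mm over the bench.
- case: wooden dust case fixed on the riser, 96 x 96 mm, a movement inside. Origin: centre of its underside, 55 to 100 mm over the bench; z up, -x is its front (towards the robot). Its top slopes 20 degrees down to the front: back wall 90 mm high, front 55 mm; hinge line at (48, 0, 90) mm along y. On its +y side, 57 mm out, a steel quadrant of 55 mm radius about the hinge bears a red rod.
- lid (a joint): opening of the lid in rad: 0 closed (sloping 20 degrees down to the front), growing as the front rises, at most 1.25. At 45 degrees (0.785) it stands 25 degrees above the level, in line with the red rod that points from the hinge. About 0.28 kg with its bolt, swings freely and falls shut from any angle; lifting it at the bar takes 1 to 2 N.
- lid_hinge (a point): middle of the hinge axis; its axes turn with the lid: y along the hinge, -x along the lid towards its front edge, z square to the lid, outwards. The lid is a clear pane in an aluminium frame 8 mm thick (z 0 to 8 mm), 106 mm long (x), 100 mm wide.
- lid_bar (a point): centre of the lid's black handle bar: round, 12 mm diameter, 64 mm long, parallel to the hinge, 168 mm from it and 62 mm in front of the lid's front edge, on two 7 mm stems 56 mm apart. Closed, it lies about 36 mm above the riser's top. Pinch it across its thickness from above, between the stems; the brass keeper stands about 42 mm behind it. Axes as lid_hinge.
- bolt (a joint): how far the bolt is drawn back, in m: 0 to 0.004 at the start, 0.018 at its stop. It slides along the lid towards the hinge (up the slope) and stays where it is left; it moves at 1 to 2 N. Below about 0.011 its nose is under the brass keeper on the case's front and locks the lid.
- bolt_knob (a point): middle of the bolt's upright red knob's thick part, 14 mm diameter, 18 mm high along the lid's z; the knob's top lies 9 mm above this point and the lid's face 27 mm below it. Axes as lid_hinge: +x is the way the bolt is drawn.
- watch: bystander: brass pocket watch, 65x90x19 mm, lying on the bench; origin at its underside
- jar: bystander: small glass jar, 41 mm diameter, 48 mm high; origin: centre of the underside
- cup: bystander: small cream cup, 28 mm diameter, 24 mm high; origin: centre of the underside

How it is judged (in metres and radians):
On the way:
1. the bolt is drawn back out of its keeper (14 mm or more) with the lid still shut (value of joint bolt above 0.014 m and value of joint lid below 0.06 rad), for 0.2 s.
At the end, for the whole second after the job is handed in: The gripper's fingers hold the lid, at rest, 45 degrees open (39 to 51 degrees are accepted), and none of the loose things props it (value of joint lid between 0.681 and 0.89 rad and velocity of joint lid between -0.1 and 0.1 rad/s and contact force between lid and the fingers above 0.3 N and contact force between lid and jar below 0.05 N and contact force between lid and cup below 0.05 N and contact force between lid and watch below 0.05 N); the arm keeps its last pose, push and grip.
It fails at once if a bystander (watch, jar or cup) is pushed more than 20 mm (distance of any of watch, jar, cup from where it was at the start of the episode above 0.02 m).
It also fails if it takes over 38 s, if anything falls off the work surface, if the arm or the gripper's body presses on something with over 40 N, if the wrist force passes 120 N, or if a joint passes its speed limit or range.

### The arm

A 6-joint arm with a two-finger parallel gripper is mounted at the origin on a cart in front of the work surface, level with it; the furniture and walls round the work are solid. World frame = base frame: x ahead of the robot, y to its left, z up, the work surface at z = 0. Lengths are in mm, angles in rad, forces in N, time in s.
With the tool pointing down it reaches from about 275 to 825 mm from the base axis. Payload 5.2 kg.
Tool frame: the origin (TCP) lies at the very end of the fingers, on their centre line; the grasp point (between the pads) lies 19 mm behind it; z points along the fingers, y is the direction in which the jaws open and shut (so a half turn about z gives the same grasp; the last joint's range is limited). The gripper opens to 93 mm and grips with 3 to 60 N. Pads are 15 mm wide; open, the fingers measure 128 mm over their backs; the gripper's body (75 mm by 188 mm) begins 65 mm behind the grasp point.
Start: joints at [-1.493, 0.259, 1.535, -0, 1.348, -0.203], TCP at [152.439, -528.457, 218.653] pointing down, gripper open.
Joint ranges: [-3.14, 3.14], [-0.91, 2.08], [0.19, 2.58], [-1.22, 4.36], [0.22, 2.71], [-3.12, 3.12]. Speed limits (rad/s): [2.57, 2.57, 3.14, 3.14, 3.14, 3.14].

### API

Orientations are given as a unit quaternion [x, y, z, w].
In Python, from bench import robot gives the robot as it stands.
- The arm moves only by the tool step_arm, never from a script. Its argument "series" is a list of rows, each a list of 3 entries, a list of its own where there are three numbers: the shift along the tool's x, y, z normalised to -1 to 1, where 1 is 0.12 m, then the turn, a rotation vector about the tool's x, y, z normalised to -1 to 1, where 1 is 90 degrees, then the closure, from 0 (fully open) to 1 (shut). A call has 1 to 12 rows; each row shifts and turns the commanded pose from where the row before left it, along the tool's axes as they then stand; what a row does not reach is not made up. A row lasts 1/8 s, in which the tool goes at most 62.5 mm and 10.7 degrees, less where a joint would pass 70% of its speed; a pose out of reach is approached as far as the arm can. A call with a number of a shift or a turn outside -1 to 1 is refused whole. A call with a gripper value outside its range is refused whole. The fingers move at their own pace and stop on an object; the grip force is fixed at half the most. Time passes only in rows, so rows that do not move let the fingers close. It gives the time, the measured TCP pose, the force and the opening at its end, in the units of the state.
- robot.sense(): the state, without advancing time (a new reading comes with each control period).
- robot.capture(name): name is "scene" or "top" or "wrist"; returns the picture (420x560x3 uint8, red, green, blue); there is no depth.
- robot.camera_model(name): a dict with "camera_matrix" (3x3 intrinsics, pixels), "rvec" (rotation vector, rad) and "tvec" (3), from world to camera coordinates, as OpenCV has them. Camera axes: x right, y down, z forward; pixel columns grow to the right and rows downward; lengths in mm; the calibration is good to about 2 mm. A picture is of the moment at which its call begins: read the wrist's pose just before it. camera_model takes no time and is no camera call; for the wrist camera it gives the pose at the moment of the call.
- robot.hand_in(): hands the job in, once; it reports no verdict.
The state is a dict: "t": time; "joint_positions": joint angles; "dq": joint speeds; "tau": joint torques, N m; "tool_pos": TCP position; "tcp_rot": TCP orientation; "ft_force": force on the tool from outside, world axes, zero at the start; "torque": the same for the moment, N m; "width": finger opening in mm.
Only numpy, scipy, OpenCV 4.12 (cv2) and the standard library are available. Lean on these libraries where they do the work, as an engineer would, in place of code of your own. Each camera call takes 0.05 s, during which the arm holds its last target.

## Working session

There is one attempt and no reset: what is moved stays moved. The work goes in short steps, Python scripts to look and compute and a tool call to move; the robot and the scene stay as the last step left them, time stands still between calls to the robot, and variables do not carry over. Pictures are saved under pics/ and viewed, and the job is handed in when it is done.

Besides the shell and the picture viewer there is one more tool, called as a command line: name --argument value ..., lists and objects as JSON in quotes. step_arm: Moves the arm, as the interface text tells. Its arguments: {"type":"object","properties":{"series":{"type":"array","items":{"type":"array"}}},"required":["series"]}

```bash
mkdir -p pics; ls; python3 - <<'E'
from bench import robot
import cv2
s=robot.sense();print(s)
for n in("scene","top","wrist"):
    m=robot.camera_model(n);print(n,m)
    cv2.imwrite(f"pics/{n}0.png",robot.capture(n)[:,:,::-1])
E
```

```text
pics
{'t': 0.0, 'joint_positions': array([-1.49280528e+00,  2.59327717e-01,  1.53607048e+00, -1.71531095e-05,
        1.34798475e+00, -2.02841228e-01]), 'dq': array([ 0.0006666 , -0.00160047, -0.00150523, -0.00151599, -0.00100702,
       -0.00082775]), 'tau': array([-2.59615525e-03, -4.37317121e+01, -2.84005487e+01,  7.15957722e-02,
        4.14705731e-02, -1.48960376e-04]), 'tool_pos': array([ 152.3873577 , -527.90671587,  217.8309869 ]), 'tcp_rot': array([ 9.90157178e-01,  1.39956999e-01,  4.74967666e-05, -8.93924737e-04]), 'ft_force': array([ 0.57154448, -0.66626278,  0.21558645]), 'torque': array([ 0.01511813,  0.022078  , -0.01512946]), 'width': 92.77909272031589}
scene {'camera_matrix': array([[486.10094707,   0.        , 275.61291922],
       [  0.        , 486.10094707, 206.21345256],
       [  0.        ,   0.        ,   1.        ]]), 'rvec': array([ 0.70980053, -2.45578387,  1.30181228]), 'tvec': array([289.76343985, 348.42505641, 626.62385264])}
top {'camera_matrix': array([[381.33512476,   0.        , 281.40557794],
       [  0.        , 381.33512476, 210.38137722],
       [  0.        ,   0.        ,   1.        ]]), 'rvec': array([ 2.17667518, -2.2088627 ,  0.07587683]), 'tvec': array([-198.50149674,  503.20390645,  972.83741615])}
wrist {'camera_matrix': array([[303.80427458,   0.        , 278.04111671],
       [  0.        , 303.80427458, 205.26793794],
       [  0.        ,   0.        ,   1.        ]]), 'rvec': array([-2.31521966,  1.7413813 ,  0.25877026]), 'tvec': array([-550.39612476,  -32.9551658 ,  391.38536111])}
```

View pics/scene0.png

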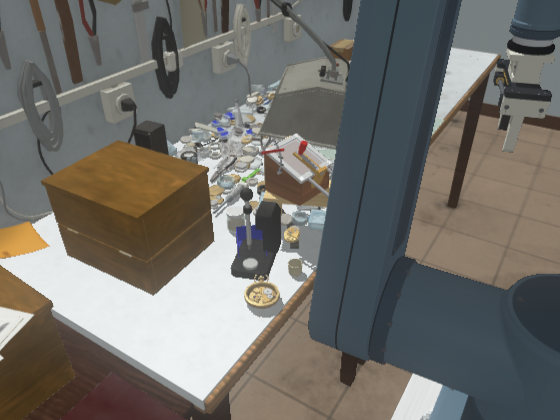

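View pics/top0.png

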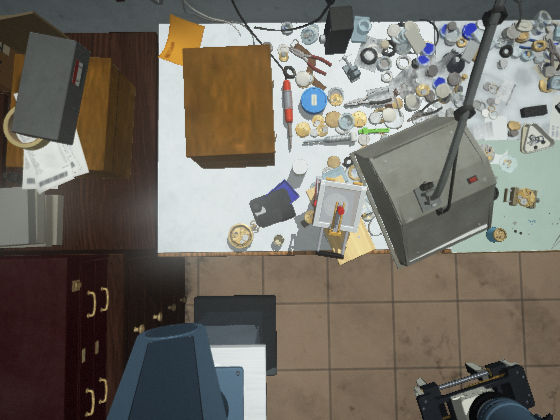

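View pics/wrist0.png

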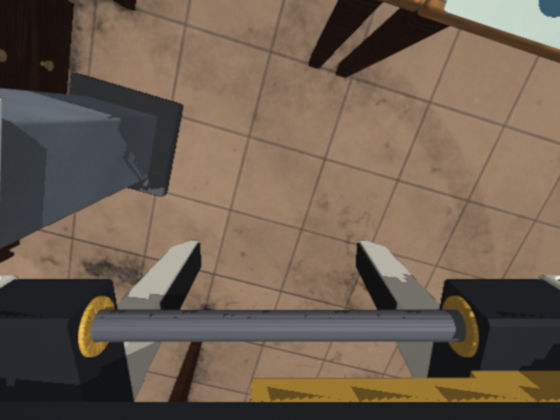

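```bash
python3 - <<'E'
import cv2
a=cv2.imread("pics/top0.png")[150:280,210:420];cv2.imwrite("pics/t0c.png",cv2.resize(a,None,fx=3.8,fy=3.8,interpolation=cv2.INTER_CUBIC))
a=cv2.imread("pics/scene0.png")[120:320,220:350];cv2.imwrite("pics/s0c.png",cv2.resize(a,None,fx=3,fy=3,interpolation=cv2.INTER_CUBIC))
E
```

```text
(no output)
```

View pics/t0c.png

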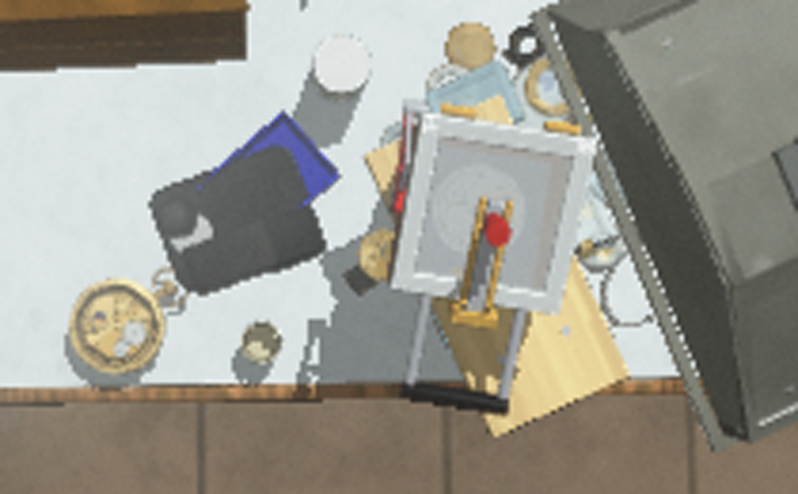

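View pics/s0c.png

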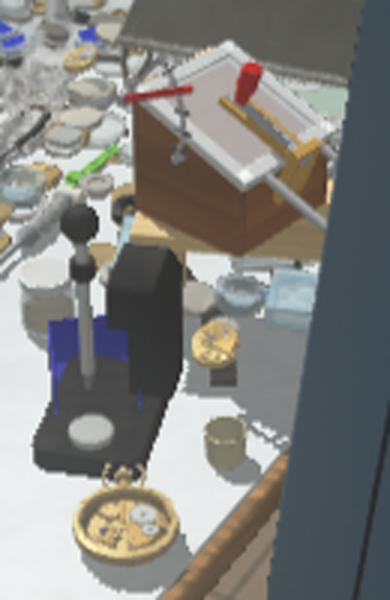

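```bash
cat > h.py <<'E'
import numpy as np, cv2
from bench import robot
def PM(m): 
    R=cv2.Rodrigues(np.array(m['rvec']))[0]; return np.array(m['camera_matrix'])@np.c_[R,m['tvec']]
def tri(ms,ps):
    A=[]
    for m,p in zip(ms,ps):
        P=PM(m); A+= [p[0]*P[2]-P[0], p[1]*P[2]-P[1]]
    A=np.array(A); X=np.linalg.lstsq(A[:,:3]/1,-A[:,3],rcond=None)[0]
    res=[np.round(proj(m,X)-p,1) for m,p in zip(ms,ps)]
    return X,res
def proj(m,X):
    q=PM(m)@np.r_[X,1]; return q[:2]/q[2]
def ray(m,p):
    R=cv2.Rodrigues(np.array(m['rvec']))[0]; d=R.T@np.linalg.solve(np.array(m['camera_matrix']),[p[0],p[1],1]); return -R.T@np.array(m['tvec']),d
def atz(m,p,z):
    o,d=ray(m,p); return o+d*(z-o[2])/d[2]
E
python3 - <<'E'
from h import *
t=robot.camera_model('top');s=robot.camera_model('scene')
for n,p,q in [('knob',(340.8,210.5),(302.7,148)),('h+',(321.8,179.7),(264,151)),('h-',(366.6,186.8),(296,134)),('f+',(313.9,225.8),(300,181.7)),('f-',(356.8,231.6),(331.7,163.3))]:
    X,r=tri([t,s],[p,q]);print(n,X.round(1),r)
for z in (90,110,130): print(z,atz(t,(210+407/3.8,150+390/3.8),z).round(1),atz(t,(210+508/3.8,150+406/3.8),z).round(1))
print(atz(t,(240,236),15),atz(t,(210+260/3.8,150+340/3.8),24),atz(t,(210+343/3.8,150+62/3.8),48))
# lamp near edge
print(atz(t,(210+540/3.8,150+15/3.8),150),atz(t,(210+720/3.8,150+445/3.8),150))
print(atz(t,(210+500/3.8,150+435/3.8),80),atz(t,(210+628/3.8,150+375/3.8),80))
E
```

```text
knob [ 487.6 -330.   197.8] [array([-0.2, -0.4]), array([ 0.3, -0. ])]
h+ [ 555.  -292.1  189.7] [array([-0.2, -0.3]), array([0.3, 0. ])]
h- [ 537.5 -387.8  192.3] [array([-0.1, -0.1]), array([ 0.1, -0. ])]
f+ [ 459.  -274.8  157.2] [array([-0.8, -1.3]), array([ 1.1, -0. ])]
f- [ 442.2 -371.3  156.9] [array([-0.1, -0.2]), array([ 0.1, -0. ])]
90 [ 393.4 -289.    90. ] [ 382.5 -352.2   90. ]
110 [ 394.4 -287.   110. ] [ 383.7 -348.8  110. ]
130 [ 395.4 -285.   130. ] [ 384.9 -345.5  130. ]
[435.52449393 -97.86363862  15.        ] [ 425.20744946 -197.0570047    24.        ] [ 609.25946049 -255.00919594   48.        ]
[ 617.6992517  -367.05419139  150.        ] [ 361.53959212 -465.88368866  150.        ]
[ 363.67052752 -348.34673773   80.        ] [ 400.28491213 -430.71321768   80.        ]
```

```bash
cat >> h.py <<'E'
from scipy.spatial.transform import Rotation as Ro
def pose():
    s=robot.sense(); return np.array(s['tool_pos']),Ro.from_quat(s['tcp_rot'])
def rows(wps,start=None,clos=0,vmax=50,wmax=10):
    """wps: list of (pos,Rot); prints rows"""
    p,R=start or pose(); out=[]
    for q,Q in wps:
        d=q-p; w=(R.inv()*Q).as_rotvec(); n=int(np.ceil(max(np.linalg.norm(d)/vmax,np.degrees(np.linalg.norm(w))/wmax,1)))
        for i in range(n):
            s=R.inv().apply((q-p)/(n-i)); rv=(R.inv()*Q).as_rotvec()/(n-i)
            a=np.round(s/120,3); b=np.round(np.degrees(rv)/90,3)
            out.append([a.tolist(),b.tolist(),clos]); p=p+R.apply(a*120); R=R*Ro.from_rotvec(np.radians(b*90))
    for k in range(0,len(out),12): print(str(out[k:k+12]).replace(' ',''))
    print('end',p.round(1),R.as_matrix().round(3).tolist()); return p,R
def toolR(yawy,tilt,yaw_case=None):
    """tool y along yaw yawy(deg) with z down, tilted by 'tilt' deg"""
    pass
def down(yawx):
    c,s=np.cos(np.radians(yawx)),np.sin(np.radians(yawx))
    return Ro.from_matrix(np.array([[c,s,0],[s,-c,0],[0,0,-1.]]))
E
python3 - <<'E'
from h import *
m=robot.camera_model('wrist');p,R=pose()
Rc=cv2.Rodrigues(m['rvec'])[0]; c=-Rc.T@m['tvec']
print('cam in tool',R.inv().apply(c-p), (Rc@R.as_matrix()).round(2))
rows([(np.array([230,-370,300.]),down(48)),(np.array([310,-315,330.]),down(80))])
E
```

```text
cam in tool [  81.49178978    1.18276501 -165.49198025] [[ 0.    1.   -0.  ]
 [-0.96  0.   -0.29]
 [-0.29  0.    0.96]]
[[[0.247,-0.272,-0.17],[-0.0,-0.0,-0.089],0],[[0.282,-0.235,-0.171],[-0.0,-0.0,-0.089],0],[[0.312,-0.193,-0.17],[-0.0,-0.0,-0.088],0],[[0.335,-0.148,-0.171],[-0.001,-0.001,-0.089],0],[[0.197,0.047,-0.062],[0.0,0.0,-0.089],0],[[0.188,0.074,-0.063],[0.0,0.0,-0.089],0],[[0.176,0.1,-0.062],[0.0,0.0,-0.089],0],[[0.16,0.124,-0.063],[0.0,0.001,-0.088],0]]
end [ 310.1 -315.   330. ] [[0.174, 0.985, 0.0], [0.985, -0.174, 0.001], [0.001, 0.0, -1.0]]
```

step_arm --series '[[[0.247,-0.272,-0.17],[0,0,-0.089],0],[[0.282,-0.235,-0.17],[0,0,-0.089],0],[[0.312,-0.193,-0.17],[0,0,-0.089],0],[[0.335,-0.148,-0.17],[0,0,-0.089],0],[[0.197,0.047,-0.062],[0,0,-0.089],0],[[0.188,0.074,-0.062],[0,0,-0.089],0],[[0.176,0.1,-0.062],[0,0,-0.089],0],[[0.16,0.124,-0.063],[0,0,-0.088],0],[[0,0,0],[0,0,0],0.4],[[0,0,0],[0,0,0],0.65]]'

```text
t: 1.4
tool_pos: [309.5, -315.3, 329.7]
tcp_rot: [0.766, 0.643, -0.0, -0.0]
ft_force: [0.6, -0.4, -0.1]
width: 77.3
```

```bash
python3 - <<'E'
from h import *
import json
s=robot.sense();print(s['t'],s['tool_pos'],s['width'],s['joint_positions'].round(2))
m=robot.camera_model('wrist');np.savez('w1.npz',**m)
cv2.imwrite("pics/w1.png",robot.capture('wrist')[:,:,::-1]);cv2.imwrite("pics/top1.png",robot.capture('top')[:,:,::-1])
E
```

```text
1.4 [ 309.50304392 -315.28383344  329.71610288] 77.26046563016547 [-1.05  0.    1.57 -0.    1.57 -0.87]
```

View pics/w1.png

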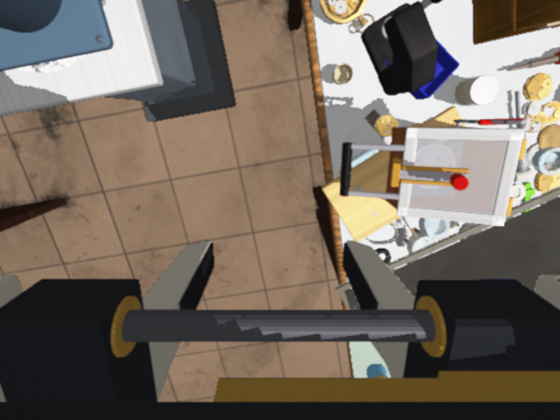

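step_arm --series '[[[0.05,0.3,0.2],[0,0,0],0.68],[[0.05,0.3,0.2],[0,0,0],0.68],[[0,0,0],[0,0,0],0.68],[[0,0,0],[0,0,0],0.68]]'

```text
t: 2.0
tool_pos: [382.1, -316.1, 282.2]
tcp_rot: [0.766, 0.643, -0.0, -0.0]
ft_force: [0.3, -0.3, -0.2]
width: 32.0
```

```bash
python3 - <<'E'
from h import *
s=robot.sense();print(s['t'],s['tool_pos'],s['width'],s['joint_positions'].round(2))
m=robot.camera_model('wrist');np.savez('w2.npz',**m)
cv2.imwrite("pics/w2.png",robot.capture('wrist')[:,:,::-1])
a=cv2.imread('pics/w1.png')[90:240,320:540];cv2.imwrite('pics/w1c.png',cv2.resize(a,None,fx=3.6,fy=3.6,interpolation=cv2.INTER_CUBIC))
E
```

```text
2.0 [ 382.14584619 -316.14967443  282.22390853] 31.9883542398551 [-0.92  0.12  1.55 -0.    1.47 -0.74]
```

View pics/w2.png

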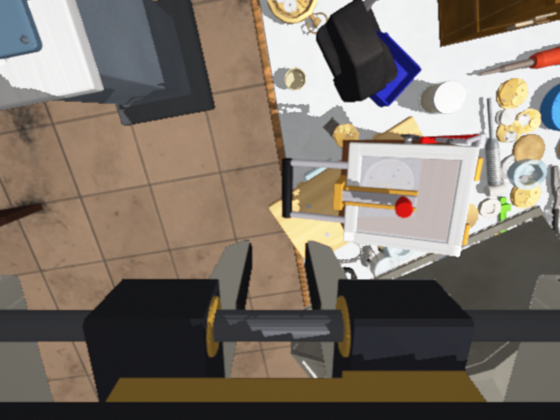

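View pics/w1c.png

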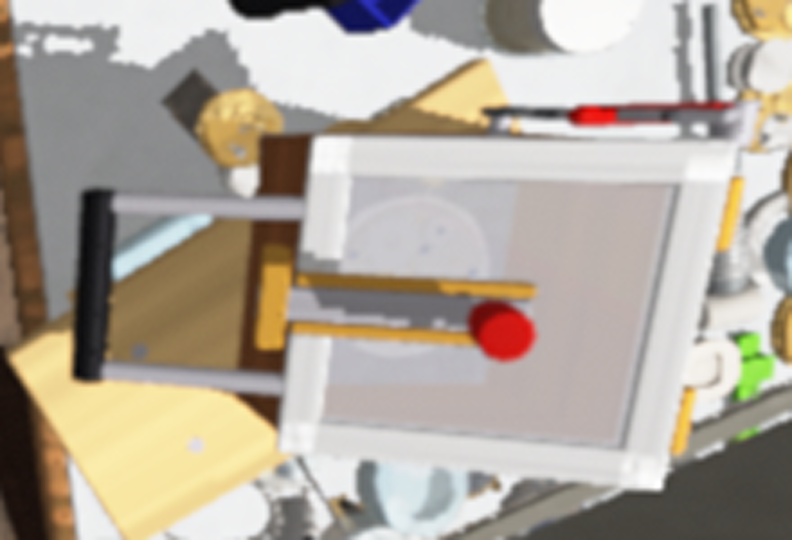

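```bash
python3 - <<'E'
from h import *
w1=dict(np.load('w1.npz'));w2=dict(np.load('w2.npz'))
t=robot.camera_model('top');s=robot.camera_model('scene')
def red(f,roi):
    x0,x1,y0,y1=roi;a=cv2.imread(f)[y0:y1,x0:x1].astype(int)
    m=((a[...,2]>120)&(a[...,1]<70)&(a[...,0]<70)).astype(np.uint8)
    n,l,st,c=cv2.connectedComponentsWithStats(m);i=1+np.argmax(st[1:,4]);return c[i]+[x0,y0],st[i]
def bar(f,roi):
    x0,x1,y0,y1=roi;a=cv2.imread(f)[y0:y1,x0:x1]
    m=(a.max(2)<60).astype(np.uint8)
    n,l,st,c=cv2.connectedComponentsWithStats(m);i=1+np.argmax(st[1:,4])
    r=cv2.minAreaRect(np.argwhere(l==i)[:,::-1].astype(np.float32));b=cv2.boxPoints(r);print(f,r,st[i])
    b=b[np.argsort(b[:,1])];return b[:2].mean(0)+[x0,y0],b[2:].mean(0)+[x0,y0]
k1,a=red('pics/w1.png',(440,480,165,200));k2,b=red('pics/w2.png',(385,425,190,225));kt,c=red('pics/top0.png',(330,350,200,222));ks,_=red('pics/scene0.png',(293,312,135,160))
print(k1,a,k2,b,kt,c,ks)
print('knob w',tri([w1,w2],[k1,k2]));print('all',tri([w1,w2,t,s],[k1,k2,kt,ks]))
b1=bar('pics/w1.png',(336,360,135,205));b2=bar('pics/w2.png',(276,300,150,226));bt=bar('pics/top0.png',(312,350,247,262))
# image order in w: top=+y end; in top: left = +y
bt=sorted(bt,key=lambda q:q[0]);print(b1,b2,bt)
for i in (0,1): print('bar',tri([w1,w2],[b1[i],b2[i]]),tri([w1,w2,t],[b1[i],b2[i],bt[i]]))
E
```

```text
[459.6744186  182.27906977] [ 10   9  18  16 172] [403.75217391 207.98695652] [ 10   7  17  20 230] [340.16666667 210.13888889] [ 8  7  6  8 36] [302.05       146.58333333]
knob w (array([ 487.65537511, -330.52712568,  204.96001751]), [array([-0.1, -0.2]), array([0.1, 0.2])])
all (array([ 488.7787414 , -329.82365636,  201.2625855 ]), [array([-1.1, -1.9]), array([-0.3, -2.1]), array([ 0.6, -0.7]), array([ 0.4, -0.3])])
pics/w1.png ((9.55538558959961, 33.503074645996094), (9.041613578796387, 51.42070770263672), 3.1798300743103027) [  5   8  11  52 428]
pics/w2.png ((10.5, 37.0), (58.0, 9.0), 90.0) [  6   8  10  59 532]
pics/top0.png ((16.69000244140625, 7.170000076293945), (27.435747146606445, 5.232590675354004), 8.130102157592773) [  3   4  28   8 125]
(array([346.98153973, 142.83230686]), array([344.12923145, 194.17384338])) (array([286.5, 158. ]), array([286.5, 216. ])) [array([328.3200016 , 256.76000023]), array([329.06000328, 251.57999992])]
bar (array([ 398.04272545, -282.6702742 ,  134.00909521]), [array([-0.1, -0.3]), array([0.1, 0.3])]) (array([ 391.66237508, -289.47019731,  173.16782156]), [array([ 2.6, 10.6]), array([-4.5, 14.9]), array([-7.2, -1.5])])
bar (array([ 387.61962335, -343.87636201,  135.55037122]), [array([0. , 0.1]), array([-0. , -0.1])]) (array([ 390.70526886, -314.80742259,  197.34906411]), [array([ 12.7, -12.4]), array([-0.2, -9. ]), array([5.4, 4.6])])
```

```bash
cat >> h.py <<'E'
PSI=np.radians(-10)
def lidR(theta_deg,a=0,psi=PSI):
    """tool rot perpendicular to lid opened by theta"""
    s=np.radians(20-theta_deg); u=np.array([np.cos(psi),np.sin(psi),0]); k=np.array([0,0,1.]); f=np.array([-np.sin(psi),np.cos(psi),0])
    e=u*np.cos(s)+k*np.sin(s); n=-u*np.sin(s)+k*np.cos(s)
    ar=np.radians(a); y=e*np.cos(ar)+f*np.sin(ar); z=-n; x=np.cross(y,z)
    return Ro.from_matrix(np.c_[x,y,z]),e,f,n
E
python3 - <<'E'
from h import *
L0=np.array([617.7,-367.05]);L1=np.array([361.5,-465.9]);d=(L0-L1)/np.linalg.norm(L0-L1);nn=np.array([-d[1],d[0]])
T=np.array([488,-330,205.])
for a in (0,10,15,20):
    R,e,f,n=lidR(0,a)
    p=T-20*n+18*e
    c=[p+R.apply([sx*37.5,sy*94,-84-h]) for sx in(-1,1) for sy in(-1,1) for h in (0,60,120)]
    print(a,[ (round(float((q[:2]-L1)@nn)),round(float(q[2]))) for q in c])
R,e,f,n=lidR(0,15)
print(R.as_matrix())
rows([(T+50*n,R),(T-18*n,R)],clos=0.6,vmax=40)
E
```

```text
0 [(97, 239), (108, 296), (119, 352), (6, 303), (17, 360), (27, 416), (162, 239), (172, 296), (183, 352), (70, 303), (81, 360), (92, 416)]
10 [(80, 242), (91, 298), (101, 355), (18, 305), (29, 362), (39, 418), (150, 237), (160, 294), (171, 350), (88, 301), (98, 357), (109, 413)]
15 [(71, 244), (82, 300), (93, 356), (25, 306), (35, 362), (46, 418), (143, 237), (153, 293), (164, 350), (96, 299), (107, 355), (118, 412)]
20 [(63, 245), (73, 302), (84, 358), (32, 306), (43, 362), (53, 419), (136, 237), (146, 293), (157, 349), (105, 297), (115, 354), (126, 410)]
[[-0.07178418  0.93882723  0.33682409]
 [ 0.99348428  0.09727118 -0.05939117]
 [-0.08852133  0.33036609 -0.93969262]]
[[[0.014,0.249,0.085],[-0.074,-0.01,-0.055],0.6],[[-0.006,0.237,0.114],[-0.074,-0.009,-0.055],0.6],[[-0.024,0.221,0.14],[-0.073,-0.01,-0.055],0.6],[[0.0,0.0,0.284],[-0.0,0.0,0.0],0.6],[[0.0,0.0,0.283],[-0.0,0.0,0.0],0.6]]
end [ 494.  -331.1  188.1] [[-0.072, 0.939, 0.337], [0.993, 0.098, -0.06], [-0.089, 0.33, -0.94]]
```

```bash
python3 - <<'E'
from h import *
T=np.array([488,-330,205.]);R,e,f,n=lidR(0,20)
rows([(T+45*n,R)],clos=0.6,vmax=40,wmax=8)
E
```

```text
[[[0.01,0.19,0.074],[-0.055,-0.01,-0.055],0.6],[[-0.005,0.183,0.09],[-0.055,-0.009,-0.055],0.6],[[-0.018,0.174,0.105],[-0.055,-0.01,-0.055],0.6],[[-0.032,0.162,0.121],[-0.055,-0.009,-0.055],0.6]]
end [ 472.9 -327.4  247.2] [[-0.154, 0.929, 0.337], [0.981, 0.184, -0.059], [-0.116, 0.321, -0.94]]
```

step_arm --series '[[[0.01,0.19,0.074],[-0.055,-0.01,-0.055],0.55],[[-0.005,0.183,0.09],[-0.055,-0.009,-0.055],0.55],[[-0.018,0.174,0.105],[-0.055,-0.01,-0.055],0.55],[[-0.032,0.162,0.121],[-0.055,-0.009,-0.055],0.55],[[0,0,0],[0,0,0],0.55],[[0,0,0],[0,0,0],0.55]]'

```text
t: 2.8
tool_pos: [472.9, -327.4, 247.8]
tcp_rot: [0.633, 0.754, 0.087, 0.15]
ft_force: [0.1, -0.7, -1.1]
width: 42.0
```

```bash
cat >> h.py <<'E'
def snap(k):
    s=robot.sense();print(s['t'],s['tool_pos'].round(1),s['tcp_rot'].round(3),round(s['width'],1),s['joint_positions'].round(2),s['ft_force'].round(1))
    m=robot.camera_model('wrist');np.savez(f'w{k}.npz',**m)
    cv2.imwrite(f"pics/w{k}.png",robot.capture('wrist')[:,:,::-1])
E
python3 -c "
from h import *
snap(3)"
```

```text
2.8 [ 472.9 -327.4  247.8] [0.633 0.754 0.087 0.15 ] 42.0 [-0.96  0.1   1.72  0.28  1.09 -1.23] [ 0.1 -0.7 -1.1]
```

View pics/w3.png

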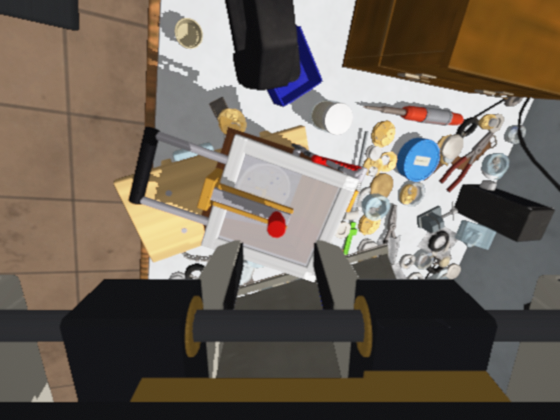

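```bash
python3 - <<'E'
from h import *
W=[dict(np.load(f'w{i}.npz')) for i in(1,2,3)]
a=cv2.imread('pics/w3.png')[205:245,255:300].astype(int);m=(a[...,2]>120)&(a[...,1]<70)&(a[...,0]<70)
yx=np.argwhere(m);c=yx.mean(0)[::-1]+[255,205];print(c,yx.min(0),yx.max(0))
k=[(459.7,182.3),(403.75,208),c]
print(tri(W,k),tri(W[1:],k[1:]),tri([W[0],W[2]],[k[0],k[2]]))
a=cv2.imread('pics/w3.png')[120:210,125:165];m=(a.max(2)<60).astype(np.uint8)
n,l,st,cc=cv2.connectedComponentsWithStats(m);i=1+np.argmax(st[1:,4]);r=cv2.minAreaRect(np.argwhere(l==i)[:,::-1].astype(np.float32));print(r)
bc=np.array(r[0])+[125,120]
b=[(345.55,168.5),(286.5,187),bc]
print('bar c',bc,tri(W,b),tri([W[0],W[2]],[b[0],b[2]]))
E
```

```text
[276.43014706 227.09191176] [ 8 13] [31 30]
(array([ 487.27426448, -330.30886288,  205.89301869]), [array([ 0. , -0.2]), array([0.1, 0.4]), array([-0.1, -0.2])]) (array([ 485.47599039, -328.25919391,  210.46067219]), [array([-0.1,  0.1]), array([ 0.1, -0. ])]) (array([ 487.46604016, -330.60954723,  205.57844791]), [array([0.1, 0. ]), array([-0.1, -0.1])])
((18.950883865356445, 44.71611022949219), (15.38050365447998, 77.5673828125), 12.804265975952148)
bar c [143.95088387 164.71611023] (array([ 393.16417993, -312.82221388,  133.17724247]), [array([-0.1, -0.2]), array([0.2, 0. ]), array([-0.2,  0.1])]) (array([ 393.29700355, -312.98488158,  132.66484983]), [array([-0.1, -0.1]), array([0. , 0.2])])
```

```bash
python3 - <<'E'
from h import *
T=np.array([487.5,-330.3,206.]);R,e,f,n=lidR(0,20)
p,R2=rows([(T-19*n,R)],clos=0.55,vmax=25)
print(R.inv().apply(e))
E
```

```text
[[[-0.0,-0.002,0.176],[-0.0,-0.0,-0.0],0.55],[[-0.001,-0.002,0.176],[-0.0,-0.0,-0.0],0.55],[[-0.0,-0.002,0.176],[-0.0,-0.0,-0.0],0.55]]
end [ 493.9 -331.4  188.1] [[-0.153, 0.929, 0.336], [0.981, 0.183, -0.059], [-0.117, 0.321, -0.94]]
[-3.42020143e-01  9.39692621e-01  2.22218033e-17]
```

step_arm --series '[[[0,-0.002,0.176],[0,0,0],0.55],[[0,-0.002,0.176],[0,0,0],0.55],[[0,-0.002,0.176],[0,0,0],0.55],[[0,0,0],[0,0,0],0.55]]'

```text
t: 3.35
tool_pos: [494.0, -329.9, 185.9]
tcp_rot: [0.633, 0.755, 0.087, 0.148]
ft_force: [0.2, 1.0, -0.2]
width: 42.1
```

```bash
python3 -c "
from h import *
snap(4)
cv2.imwrite('pics/top4.png',cv2.resize(robot.capture('top')[150:280,290:400,::-1],None,fx=4,fy=4));cv2.imwrite('pics/sc4.png',robot.capture('scene')[:,:,::-1])"
```

```text
3.35 [ 494.  -329.9  185.9] [0.633 0.755 0.087 0.148] 42.1 [-0.93  0.19  1.77  0.29  0.95 -1.24] [ 0.2  1.  -0.2]
```

View pics/w4.png

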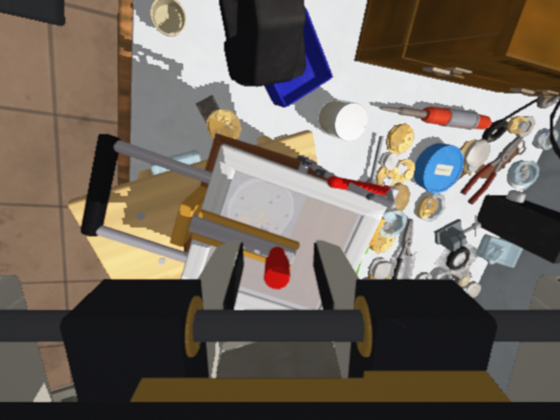

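View pics/sc4.png

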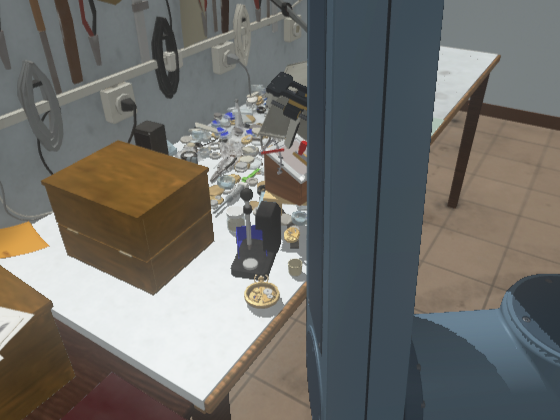

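step_arm --series '[[[0,0,0],[0,0,0],0.79],[[0,0,0],[0,0,0],0.79],[[0,0,0],[0,0,0],0.79],[[-0.0085,0.0235,0],[0,0,0],0.79],[[-0.0085,0.0235,0],[0,0,0],0.79],[[-0.0085,0.0235,0],[0,0,0],0.79],[[-0.0085,0.0235,0],[0,0,0],0.79],[[-0.0085,0.0235,0],[0,0,0],0.79]]'

```text
t: 4.5
tool_pos: [508.4, -333.0, 192.1]
tcp_rot: [0.632, 0.755, 0.087, 0.15]
ft_force: [-1.7, 0.3, 0.0]
width: 19.6
```

```bash
python3 -c "
from h import *
snap(5)"
```

```text
4.5 [ 508.4 -333.   192.1] [0.632 0.755 0.087 0.15 ] 19.6 [-0.91  0.2   1.74  0.28  0.96 -1.22] [-1.7  0.3  0. ]
```

View pics/w5.png

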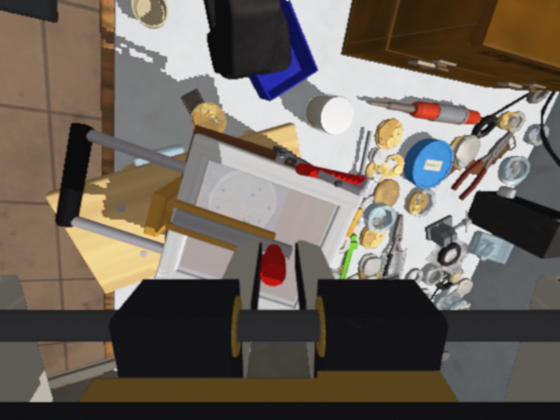

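step_arm --series '[[[-0.0057,0.0157,0],[0,0,0],0.79],[[-0.0057,0.0157,0],[0,0,0],0.79],[[0,0,0],[0,0,0],0.79]]'

```text
t: 4.92
tool_pos: [511.4, -333.4, 193.1]
tcp_rot: [0.632, 0.755, 0.087, 0.149]
ft_force: [-5.2, 0.4, 1.3]
width: 19.8
```

step_arm --series '[[[-0.0057,0.0157,0],[0,0,0],0.79],[[0,0,0],[0,0,0],0.79]]'

```text
t: 5.18
tool_pos: [511.6, -333.4, 193.0]
tcp_rot: [0.632, 0.755, 0.086, 0.148]
ft_force: [-11.6, -0.2, 3.2]
width: 19.7
```

step_arm --series '[[[-0.0042,0.0117,0],[0,0,0],0.79],[[0,0,0],[0,0,0],0.79]]'

```text
t: 5.42
tool_pos: [511.7, -333.3, 192.9]
tcp_rot: [0.633, 0.756, 0.086, 0.147]
ft_force: [-16.3, 0.3, 3.1]
width: 20.0
```

step_arm --series '[[[0.012,-0.033,0],[0,0,0],0.7],[[0.003,-0.01,0],[0,0,0],0.65],[[0,0,0],[0,0,0],0.62],[[0,0,-0.25],[0,0,0],0.6],[[0,0,-0.4],[0,0,0],0.6],[[0,-0.2,-0.2],[0,0,0],0.6],[[0,0,0],[0,0,0],0.6]]'

```text
t: 6.3
tool_pos: [453.3, -332.8, 282.8]
tcp_rot: [0.633, 0.754, 0.087, 0.152]
ft_force: [0.6, -1.3, -0.3]
width: 37.2
```

```bash
python3 -c "
from h import *
snap(6)"
```

```text
6.3 [ 453.3 -332.8  282.8] [0.633 0.754 0.087 0.152] 37.2 [-1.    0.05  1.68  0.28  1.18 -1.26] [ 0.6 -1.3 -0.3]
```

View pics/w6.png

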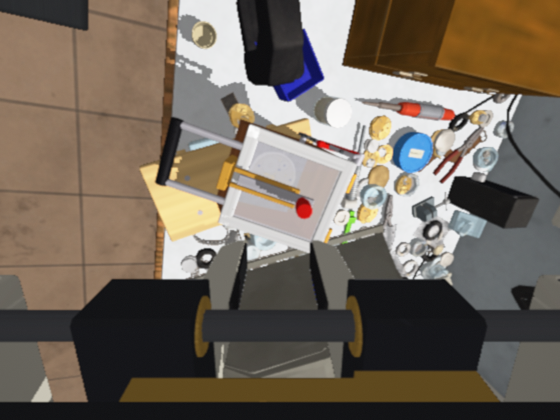

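```bash
cat >> h.py <<'E'
B=np.array([393.2,-313.0,133.2]); H=np.array([549,-340.3,187.])
E
python3 - <<'E'
from h import *
W=dict(np.load('w6.npz'))
a=cv2.imread('pics/w6.png')[190:230,285:325].astype(int);m=(a[...,2]>120)&(a[...,1]<70)&(a[...,0]<70)
c=np.argwhere(m).mean(0)[::-1]+[285,190]
R,e,f,n=lidR(0); K=np.array([487.3,-330.3,206]);o,d=ray(W,c)
A=np.c_[e,-d];s=np.linalg.lstsq(A,o-K,rcond=None)[0];print('knob moved',s[0],'miss',np.linalg.norm(K+s[0]*e-o-s[1]*d))
a=cv2.imread('pics/w6.png')[110:200,150:195];m=(a.max(2)<60).astype(np.uint8)
nn_,l,st,cc=cv2.connectedComponentsWithStats(m);i=1+np.argmax(st[1:,4]);r=cv2.minAreaRect(np.argwhere(l==i)[:,::-1].astype(np.float32));bc=np.array(r[0])+[150,110]
print(bc,r,'pred',proj(W,B))
W1=dict(np.load('w1.npz'));W3=dict(np.load('w3.npz'));print(tri([W1,W3,W],[(345.55,168.5),(143.95,164.7),bc]))
L0=np.array([617.7,-367.05]);L1=np.array([361.5,-465.9]);dd=(L0-L1)/np.linalg.norm(L0-L1);nn=np.array([-dd[1],dd[0]])
for th in (0,20,45):
    R,e,f,n=lidR(th); p=H-168*e-11*n
    c=[p+R.apply([sx*37.5,sy*94,-84-h]) for sx in(-1,1) for sy in(-1,1) for h in (0,60,120)]
    print(th,p.round(),[ (round(float((q[:2]-L1)@nn)),round(float(q[2]))) for q in c])
R,e,f,n=lidR(0)
rows([(B+50*n,R)],clos=0.65,vmax=45,wmax=8)
rows([(B-15*n,R)],start=(B+50*n,R),clos=0.68,vmax=20,wmax=8)
E
```

```text
knob moved 16.55380792385001 miss 0.19147588477635197
[168.46236992 150.74675751] ((18.462369918823242, 40.74675750732422), (13.288082122802734, 67.68228149414062), 14.38139533996582) pred [168.97444402 150.96092853]
(array([ 393.09103041, -312.86508168,  133.11585677]), [array([-0.2, -0.1]), array([-0.3,  0.2]), array([0.4, 0. ])])
0 [ 397. -314.  119.] [(158, 166), (168, 222), (179, 279), (66, 230), (77, 287), (88, 343), (222, 166), (232, 222), (243, 279), (131, 230), (141, 287), (152, 343)]
20 [ 384. -311.  176.] [(153, 260), (153, 320), (153, 380), (56, 260), (56, 320), (56, 380), (217, 260), (217, 320), (217, 380), (120, 260), (120, 320), (120, 380)]
45 [ 394. -313.  248.] [(124, 364), (111, 418), (98, 473), (36, 284), (23, 339), (10, 393), (189, 364), (175, 418), (162, 473), (101, 284), (87, 339), (74, 393)]
[[[0.127,-0.279,0.188],[0.0,0.0,0.074],0.65],[[0.093,-0.291,0.188],[0.0,-0.0,0.074],0.65],[[0.059,-0.301,0.189],[0.001,-0.0,0.074],0.65]]
end [ 376.3 -310.1  180.2] [[0.173, 0.926, 0.337], [0.985, -0.163, -0.059], [-0.0, 0.342, -0.94]]
[[[-0.0,-0.0,0.135],[0.0,0.0,0.0],0.68],[[-0.0,0.0,0.136],[0.0,0.0,0.0],0.68],[[-0.0,0.0,0.135],[0.0,0.0,0.0],0.68],[[-0.0,0.0,0.136],[0.0,0.0,0.0],0.68]]
end [ 398.3 -313.9  119.1] [[0.174, 0.925, 0.337], [0.985, -0.163, -0.059], [-0.0, 0.342, -0.94]]
```

step_arm --series '[[[0.127,-0.279,0.188],[0,0,0.074],0.7],[[0.093,-0.291,0.188],[0,0,0.074],0.72],[[0.059,-0.301,0.188],[0,0,0.074],0.72],[[0,0,0],[0,0,0],0.72],[[0,0,0],[0,0,0],0.72]]'

```text
t: 6.98
tool_pos: [377.2, -310.7, 180.6]
tcp_rot: [0.753, 0.634, 0.112, 0.133]
ft_force: [-0.0, -0.3, 0.8]
width: 25.9
```

```bash
python3 -c "
from h import *
snap(7)
R,e,f,n=lidR(0)
rows([(B-15*n,R)],clos=0.72,vmax=20,wmax=8)
W=dict(np.load('w7.npz'));print(proj(W,B))"
```

```text
6.975 [ 377.2 -310.7  180.6] [0.753 0.634 0.112 0.133] 25.9 [-1.14  0.01  1.99  0.35  0.97 -1.15] [-0.  -0.3  0.8]
[[[0.002,-0.003,0.136],[0.0,0.0,0.001],0.72],[[0.002,-0.003,0.136],[0.0,0.0,0.001],0.72],[[0.001,-0.004,0.137],[0.001,0.0,0.0],0.72],[[0.002,-0.003,0.136],[0.0,0.0,0.001],0.72]]
end [ 398.3 -313.8  119.1] [[0.174, 0.925, 0.337], [0.985, -0.164, -0.059], [0.0, 0.342, -0.94]]
[275.34563977 223.67541731]
```

View pics/w7.png

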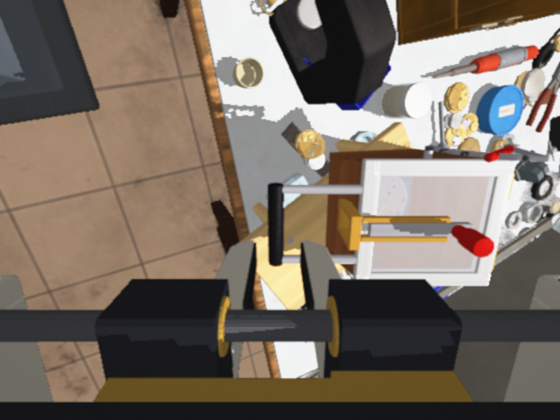

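step_arm --series '[[[0.002,-0.003,0.136],[0,0,0],0.72],[[0.002,-0.003,0.136],[0,0,0],0.72],[[0.001,-0.004,0.136],[0,0,0],0.72],[[0.002,-0.003,0.136],[0,0,0],0.72],[[0,0,0],[0,0,0],0.72]]'

```text
t: 7.65
tool_pos: [397.8, -312.6, 118.0]
tcp_rot: [0.753, 0.635, 0.112, 0.133]
ft_force: [1.0, 0.6, 0.4]
width: 25.7
```

```bash
python3 -c "
from h import *
snap(8)"
```

```text
7.65 [ 397.8 -312.6  118. ] [0.753 0.635 0.112 0.133] 25.7 [-1.1   0.12  2.04  0.39  0.8  -1.18] [1.  0.6 0.4]
```

View pics/w8.png

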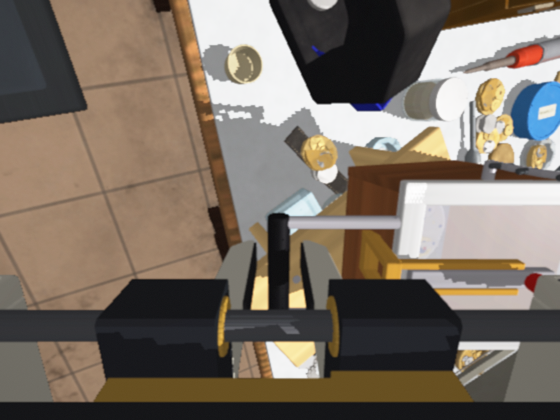

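Bar (cols 270–290) sits between the fingers. Close.

step_arm --series '[[[0,0,0],[0,0,0],1],[[0,0,0],[0,0,0],1],[[0,0,0],[0,0,0],1],[[0,0,0],[0,0,0],1]]'

```text
t: 8.2
tool_pos: [397.5, -313.1, 119.0]
tcp_rot: [0.754, 0.633, 0.112, 0.134]
ft_force: [4.1, 0.4, 3.3]
width: 10.8
```

```bash
python3 - <<'E'
from h import *
p,R=pose(); s=robot.sense();print(p,s['width'],s['ft_force'],s['torque'])
_,e,f,n=lidR(0)
wps=[]
for th in np.arange(5,46,5):
    Q=Ro.from_rotvec(f*np.radians(th)); wps.append((H+Q.apply(p-H),Q*R))
rows(wps,clos=1,vmax=50,wmax=10)
E
```

```text
[ 397.53519985 -313.06738576  118.97187553] 10.832760999998351 [4.07292562 0.39228341 3.31421651] [ 0.05222949 -0.94657878  0.06823957]
[[[0.0,-0.003,-0.122],[0.056,0.0,0.0],1],[[0.0,-0.002,-0.123],[0.055,0.0,0.0],1],[[0.0,-0.003,-0.122],[0.056,0.0,0.0],1],[[0.0,-0.003,-0.122],[0.055,0.0,-0.0],1],[[-0.0,-0.002,-0.123],[0.056,0.0,-0.0],1],[[-0.0,-0.003,-0.122],[0.055,0.001,-0.0],1],[[0.0,-0.002,-0.122],[0.056,-0.0,-0.0],1],[[0.0,-0.003,-0.122],[0.055,-0.0,0.0],1],[[0.0,-0.002,-0.123],[0.056,-0.0,0.0],1]]
end [ 394.6 -312.6  247.7] [[0.172, 0.894, -0.414], [0.985, -0.156, 0.074], [0.001, -0.421, -0.907]]
```

step_arm --series '[[[0,-0.003,-0.061],[0.028,0,0],1],[[0,-0.001,-0.061],[0.028,0,0],1],[[0,-0.001,-0.061],[0.028,0,0],1],[[0,-0.001,-0.061],[0.028,0,0],1],[[0,0,0],[0,0,0],1]]'

```text
t: 8.82
tool_pos: [388.2, -311.3, 146.0]
tcp_rot: [0.762, 0.642, 0.055, 0.066]
ft_force: [1.5, -2.0, -0.6]
width: 11.2
```

```bash
python3 -c "
from h import *
snap(9)"
```

```text
8.825 [ 388.2 -311.3  146. ] [0.762 0.642 0.055 0.066] 11.2 [-1.    0.14  1.89  0.15  1.   -0.9 ] [ 1.5 -2.  -0.6]
```

View pics/w9.png

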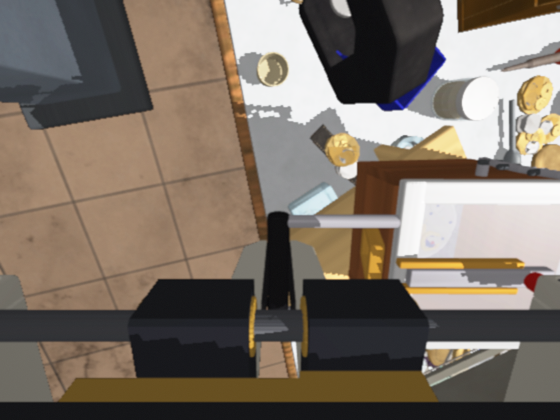

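step_arm --series '[[[0,-0.002,-0.09],[0.041,0,0],1],[[0,-0.002,-0.09],[0.041,0,0],1],[[0,-0.002,-0.09],[0.041,0,0],1],[[0,-0.002,-0.09],[0.041,0,0],1],[[0,-0.002,-0.09],[0.041,0,0],1],[[0,-0.002,-0.09],[0.041,0,0],1],[[0,0,0],[0,0,0],1]]'

```text
t: 9.75
tool_pos: [384.3, -310.6, 209.4]
tcp_rot: [0.761, 0.64, -0.069, -0.084]
ft_force: [-5.6, -1.3, 0.7]
width: 11.0
```

```bash
python3 - <<'E'
from h import *
snap(10)
p,R=pose()
_,e,f,n=lidR(0)
p0=np.array([397.5,-313.1,119.0])
ang=lambda v: np.degrees(np.arctan2(v[2],-(v@np.array([np.cos(PSI),np.sin(PSI),0]))))
print('lid angle from pos',ang(p-H)-ang(p0-H),'tilt',np.degrees(np.arcsin(R.as_matrix()[2,1])))
cv2.imwrite('pics/sc10.png',cv2.resize(robot.capture('scene')[100:320,180:420,::-1],None,fx=2.5,fy=2.5))
E
```

```text
9.75 [ 384.3 -310.6  209.4] [ 0.761  0.64  -0.069 -0.084] 11.0 [-0.81  0.3   1.53 -0.13  1.49 -0.62] [-5.6 -1.3  0.7]
lid angle from pos 31.364343534104272 tilt -12.403571889798293
```

View pics/w10.png

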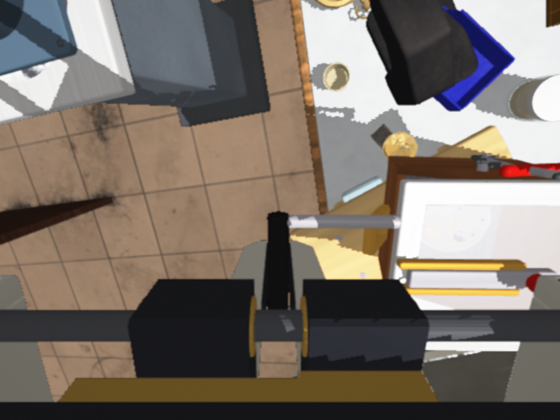

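View pics/sc10.png

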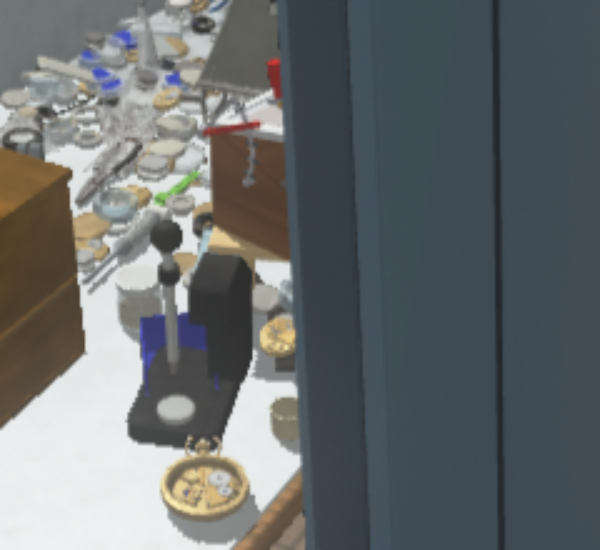

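step_arm --series '[[[0,-0.005,-0.081],[0.037,0,0],1],[[0,-0.005,-0.081],[0.037,0,0],1],[[0,-0.004,-0.081],[0.037,0,0],1],[[0,-0.004,-0.081],[0.037,0,0],1],[[0,0,0],[0,0,0],1],[[0,0,0],[0,0,0],1]]'

```text
t: 10.6
tool_pos: [393.6, -312.2, 247.1]
tcp_rot: [0.746, 0.628, -0.142, -0.171]
ft_force: [-4.9, -1.1, 1.2]
width: 10.9
```

```bash
python3 - <<'E'
from h import *
snap(11)
p,R=pose()
p0=np.array([397.5,-313.1,119.0])
ang=lambda v: np.degrees(np.arctan2(v[2],-(v@np.array([np.cos(PSI),np.sin(PSI),0]))))
print('lid angle from pos',ang(p-H)-ang(p0-H),'tilt',np.degrees(np.arcsin(R.as_matrix()[2,1])))
a=robot.capture('top')[:,:,::-1];cv2.imwrite('pics/top11.png',a)
cv2.imwrite('pics/sc11.png',cv2.resize(robot.capture('scene')[100:320,180:420,::-1],None,fx=2.5,fy=2.5))
E
```

```text
10.6 [ 393.6 -312.2  247.1] [ 0.746  0.628 -0.142 -0.171] 10.9 [-0.73  0.44  1.29 -0.23  1.79 -0.56] [-4.9 -1.1  1.2]
lid angle from pos 44.67982008479612 tilt -25.635893635485036
```

View pics/w11.png

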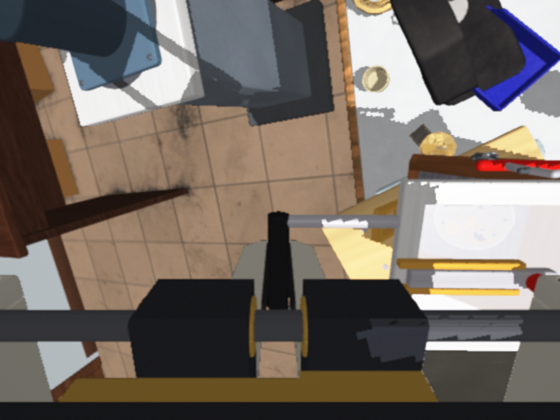

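View pics/sc11.png

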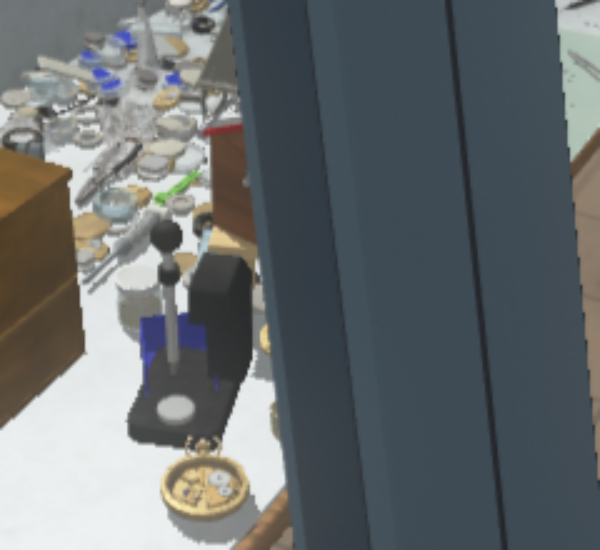

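View pics/top11.png

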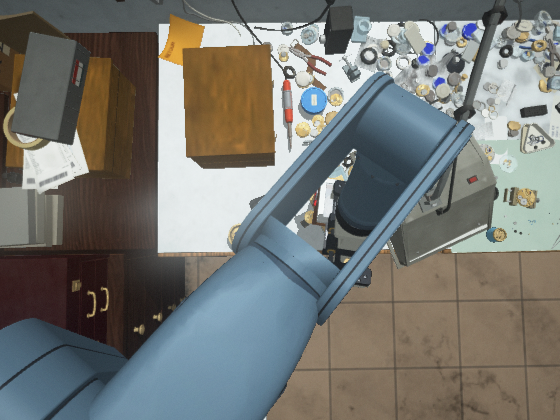

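step_arm --series '[[[0,0,0],[0,0,0],1],[[0,0,0],[0,0,0],1],[[0,0,0],[0,0,0],1],[[0,0,0],[0,0,0],1]]'

```text
t: 11.25
tool_pos: [393.8, -312.2, 247.5]
tcp_rot: [0.746, 0.628, -0.142, -0.17]
ft_force: [-5.8, -1.1, 1.8]
width: 11.0
```

```bash
python3 - <<'E'
from h import *
s=robot.sense();print(s['t'],s['tool_pos'],s['width'],s['ft_force'],s['dq'])
print(robot.hand_in())
E
```

```text
11.25 [ 393.78478169 -312.24951312  247.50814487] 11.045241276816961 [-5.80860129 -1.09753362  1.79748162] [ 9.62171530e-04 -9.64145042e-05 -1.79806687e-04 -1.19069929e-03
  1.63818608e-03 -1.31961949e-03]
the job is handed in; nothing more can be done
None
```

The bolt is drawn to its stop, the lid is open about 45 degrees, and I handed the job in at t = 11.3 s with the gripper still holding the bar.

- **Bolt:** I pushed the knob up the slope with the half-closed jaws until the force rose to 16 N with no more movement. The wrist view afterwards put the knob 16.5 mm further back, with the lid still shut.
- **Lid:** I pinched the black bar square to the lid and swung it up about the hinge. The last check gave about 44.7 degrees from the tool position and 45.6 degrees from the tool tilt. The arm was at rest, with fingers on the bar at 11 mm and about 6 N at the wrist.
- **Bystanders:** the arm was not moved near the watch, jar or cup. In the last pictures the watch and cup look where they were, and the arm partly hid this area.

**Disagreements and gaps:**
- The finger opening reads 11 mm on a bar stated as 12 mm.
- The early estimate of the knob's height from the scene and top cameras came out about 7 mm below the wrist-camera one, which I used.
- The arm hid the red rod and lid from the scene camera at the end. The angle therefore comes from the arm's pose, not from lining the lid up with the rod.

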